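Line up the bearing cups along the tray fence

TASK

Tip the parts tray up about its fence edge, lifting the opposite side (where the black grip bar is), until all four bearing cups have slid into a single row against the fence, then lower it gently, flat on the bench, with the row still along the fence. Then stand the wooden batten on its long narrow edge in the tray, centred close up behind the row and parallel to the fence, so that the cups stay put when the tray is carried to the press. Leave the tin, the spray can and the pinion alone.

Things in the scene. Friction and masses are not known exactly. Their poses are not given: they have to be found in the camera images.
- tray: Loose zinc sheet parts tray, 0.75 kg (may vary by a fifth), 198 mm deep along its x, 308 mm long along its y, 4 mm thick. Origin at the centre of its underside; z up. The fence is its +x wall, on the side away from the robot, 46 mm tall, inner face at x = +95 mm, running along y. The other walls are 24 mm tall (inner faces x = -95, y = +-150 mm); the inner floor is at z = 4 mm.
- tray_edge (a point): Middle of the lower outer edge of the tray's fence, at (99, 0, 0) mm in the tray frame. Lifted by the grip bar, the tray turns about this edge (along tray y), which stays on the bench and hardly slips. The oiled cups begin to slide at 13 to 19 degrees of tip; about 30 degrees brings all of them to the fence.
- tray_grip (a point): Centre of the tray's grip bar, over the wall nearest the robot, at (-97, 0, 58) mm in the tray frame: flat black bar 12 mm thick (tray x), 130 mm long (tray y), 24 mm high (z = 46 to 70 mm), clear underneath but for two straps at y = +-52 mm. Its axes are those of the tray. Held by its flat faces it makes the tool tilt with the tray.
- cup0_mid (a point): Centre of steel bearing cup 1 of 4: plain ring 60 mm outside, 46 mm inside, 16 mm high, about 0.16 kg, lying flat and loose on the tray floor (centre 8 mm above it), side by side along the tray's y about 74 mm apart, at different distances from the fence. Against the fence its centre is at x = +65 mm in the tray frame.
- cup1_mid (a point): Centre of steel bearing cup 2 of 4: plain ring 60 mm outside, 46 mm inside, 16 mm high, about 0.16 kg, lying flat and loose on the tray floor (centre 8 mm above it), side by side along the tray's y about 74 mm apart, at different distances from the fence. Against the fence its centre is at x = +65 mm in the tray frame.
- cup2_mid (a point): Centre of steel bearing cup 3 of 4: plain ring 60 mm outside, 46 mm inside, 16 mm high, about 0.16 kg, lying flat and loose on the tray floor (centre 8 mm above it), side by side along the tray's y about 74 mm apart, at different distances from the fence. Against the fence its centre is at x = +65 mm in the tray frame.
- cup3_mid (a point): Centre of steel bearing cup 4 of 4: plain ring 60 mm outside, 46 mm inside, 16 mm high, about 0.16 kg, lying flat and loose on the tray floor (centre 8 mm above it), side by side along the tray's y about 74 mm apart, at different distances from the fence. Against the fence its centre is at x = +65 mm in the tray frame.
- batten_mid (a point): Centre of the loose wooden batten, 25 mm wide (its x), 250 mm long (its y), 45 mm high (its z, up), 0.18 kg. It stands on its 25 mm edge on the bench at one side of the tray, roughly pointing away from the robot. Its two ends and sides are alike. Close behind the row its centre is at about x = +22 mm, y = 0, z = 26.5 mm in the tray frame, so it stands above the 16 mm high cups and can be held by its upper half over them.
- tin: Bystander: round blue and white tin, 100 mm across, 118 mm high, on the other side of the tray from the batten. Origin at the centre of its underside.
- spray: Bystander: spray can with a red cap, 57 mm across, 187 mm high, upright beyond the tray on the left. Origin at the centre of its underside.
- pinion: Bystander: steel drive pinion standing on its gear head, 84 mm across, 170 mm high, beyond the tray on the right. Origin at the centre of its underside.
There are look-alikes about, which are no part of the job. Leave any orange or white look-alike of the part that bears cup0_mid alone.

How it is judged:
By the outcome, as a careful person would: the job done as asked, in the order asked, and still so for the second after the job is handed in, with the robot touching nothing.
It also fails if it takes over 72 s, if anything falls off the work surface, if the arm or the gripper's body presses on something with over 40 N, if the wrist force passes 120 N, or if a joint passes its speed limit or range.

ROBOT

A 6-joint arm with a two-finger parallel gripper is mounted at the origin on the work surface. World frame = base frame: x ahead of the robot, y to its left, z up, the work surface at z = 0. Lengths are in m, angles in rad, forces in N, time in s.
With the tool pointing down it reaches from about 0.375 to 0.9 m from the base axis. Payload 3.1 kg.
Tool frame: the origin (TCP) lies between the finger pads; the fingertips stand 25 mm ahead of it and the grasp point (between the pads) lies 6 mm ahead of it; x points along the fingers, y is the direction in which the jaws open and shut, and the axes are right-handed (so a half turn about x gives the same grasp; the last joint's range is limited). The gripper opens to 85 mm and grips with 20 to 120 N. Pads are 22 mm wide; open, the fingers measure 114 mm over their backs; the gripper's body (76 mm by 85 mm) begins 54 mm behind the grasp point. The pads swing forward as they close: fully open they stand 13 mm farther back than shut.
Start: joints at [-0.178, 0.527, 1.433, -0, 1.181, -0.178], TCP at [0.625, 0, 0.256] pointing down, gripper open.
Joint ranges: [-3.08, 3.08], [-0.75, 2.2], [0.22, 2.44], [-1.43, 4.57], [0, 2.65], [-2.85, 2.85]. Speed limits (rad/s): [2.79, 2.79, 3.14, 3.14, 3.14, 3.14].

INTERFACE

Orientations are given as a unit quaternion [x, y, z, w].
In Python, from station import manip, viewer, workorder gives the robot as it stands.
- The arm moves only by the shell command python3 -m crank 'ROWS' [FORCE]. ROWS is JSON, one flat list of numbers, 5 for each row, row after row: the opening, from 0 (shut) to 1 (fully open), then the shift along the world's x, y, z in mm, then the turn about the world's z in rad. A call has 1 to 10 rows; each row is the pose to reach, as a shift and turn from the pose commanded when the call began; what a row does not reach only later rows make up. A row lasts 1/8 s, in which the tool goes at most 62.5 mm and 10.7 degrees, less where a joint would pass 70% of its speed; a pose out of reach is approached as far as the arm can. A call with a gripper value outside its range is refused whole. The fingers move at their own pace and stop on an object; FORCE is the grip in N (left out, the last holds). Time passes only in rows, so rows that repeat a pose let the fingers close. It gives the time, the measured TCP pose, the force and the opening at its end, in the units of the state.
- manip.sense(): the state, without advancing time (a new reading comes with each control period).
- viewer.snapshot(name): name is "scene" or "side" or "wrist"; returns a dict with "img" (384x512x3 uint8, red, green, blue), "range_z" (384x512 float32, m along the optical axis (not along the pixel's ray), 0 where there is no reading), "fx", "fy", "cx", "cy" (pixels), "origin" and "attitude" of the camera in the world. Camera axes: x right, y down, z forward; pixel columns grow to the right and rows downward; lengths in m; the calibration is good to about 2 mm. The wrist camera is an equidistant fisheye: a pixel r from the principal point sees the ray r / f radians off the axis. A picture is of the moment at which its call begins.
- workorder.sign_off(): hands the job in, once; it reports no verdict.
The state is a dict: "t": time; "q": joint angles; "qd": joint speeds; "tau": joint torques, N m; "tcp_pos": TCP position; "tool_rot": TCP orientation; "force": force on the tool from outside, world axes, zero at the start; "ft_torque": the same for the moment, N m; "finger_gap": opening from 0.0 (shut) to 1.0 (fully open).
Only numpy, scipy, OpenCV 4.12 (cv2) and the standard library are available. Lean on these libraries where they do the work, as an engineer would, in place of code of your own. Each camera call takes 0.05 s, during which the arm holds its last target.

## Working session

There is one attempt and no reset: what is moved stays moved. The work goes in short steps, Python scripts to look and compute and a shell command to move; the robot and the scene stay as the last step left them, time stands still between calls to the robot, and variables do not carry over. Pictures are saved under pics/ and viewed, and the job is handed in when it is done.

```bash
ls -la; mkdir -p pics; cat > h.py <<'E'
import numpy as np, cv2
from station import manip, viewer, workorder
from scipy.spatial.transform import Rotation as R
def snap(n,f=None):
    s=viewer.snapshot(n)
    if f: cv2.imwrite(f'pics/{f}.png',cv2.cvtColor(s['img'],cv2.COLOR_RGB2BGR))
    return s
def rot(s):
    a=np.array(s['attitude']); return R.from_quat(a).as_matrix() if a.shape==(4,) else a
def ray(s,u,v,wrist=False):
    x=(u-s['cx'])/s['fx'];y=(v-s['cy'])/s['fy']
    if wrist:
        r=np.hypot(x,y); d=np.array([x/r*np.sin(r),y/r*np.sin(r),np.cos(r)]) if r>0 else np.array([0,0,1.])
    else: d=np.array([x,y,1.])
    return np.array(s['origin']),rot(s)@d
def onz(s,u,v,z,wrist=False):
    o,d=ray(s,u,v,wrist); return o+d*(z-o[2])/d[2]
def pt(s,u,v):
    o,d=ray(s,u,v); return o+d*float(s['range_z'][int(round(v)),int(round(u))])
def proj(s,p):
    c=rot(s).T@(np.array(p)-np.array(s['origin'])); return s['cx']+s['fx']*c[0]/c[2], s['cy']+s['fy']*c[1]/c[2]
E
python3 - <<'E'
from h import *
st=manip.sense(); print({k:np.round(v,3) for k,v in st.items()})
for n in ['scene','side','wrist']:
    s=snap(n,n+'0'); print(n,s['fx'],s['fy'],s['cx'],s['cy'],s['origin'],s['attitude'],(s['range_z']>0).mean())
    np.savez(f'{n}0.npz',**s)
E
```

```text
total 12
drwxr-xr-x  3 agent agent 4096 Dec  7 13:37 .
drwxr-xr-x 23 root  root  4096 Dec  7 13:37 ..
drwxr-xr-x  2 agent agent 4096 Dec  7 13:37 pics
{'t': np.float64(0.0), 'q': array([-0.179,  0.528,  1.434,  0.   ,  1.181, -0.179]), 'qd': array([ 0.   ,  0.   , -0.   , -0.001,  0.001, -0.   ]), 'tau': array([ 0.0000e+00, -4.4234e+01, -1.7802e+01, -0.0000e+00,  8.0000e-03,
        0.0000e+00]), 'tcp_pos': array([0.624, 0.   , 0.255]), 'tool_rot': array([ 0.5  ,  0.501, -0.5  ,  0.499]), 'force': array([-0.727,  0.704,  0.526]), 'ft_torque': array([-0.023,  0.039, -0.008]), 'finger_gap': np.float64(1.002)}
scene 357.34248658266955 357.34248658266955 255.14388349956658 192.29808976495937 [1.01101282 0.39433213 0.83586043] [ 0.40089454  0.85657039 -0.29539103 -0.13533248] 0.9959157307942709
side 436.01624835721753 436.01624835721753 255.6772277190452 199.96934910287243 [ 0.26218537 -0.63366443  0.86865359] [ 0.92127539 -0.18282641  0.06734031 -0.33658794] 0.9959716796875
wrist 297.3186396354542 297.3186396354542 258.57239975117767 189.58013251038184 [0.62447307 0.08404331 0.37499779] [ 9.86343213e-01 -6.72359279e-04 -7.23305101e-04  1.64700001e-01] 0.99615478515625
```

View pics/scene0.png

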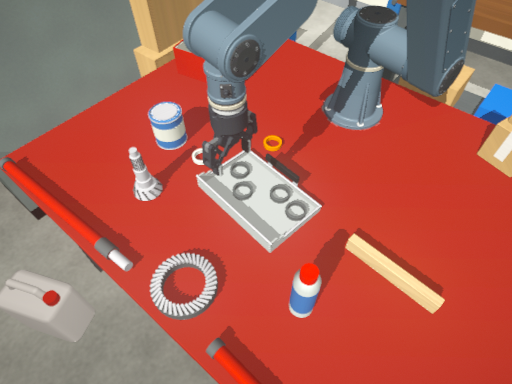

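View pics/side0.png

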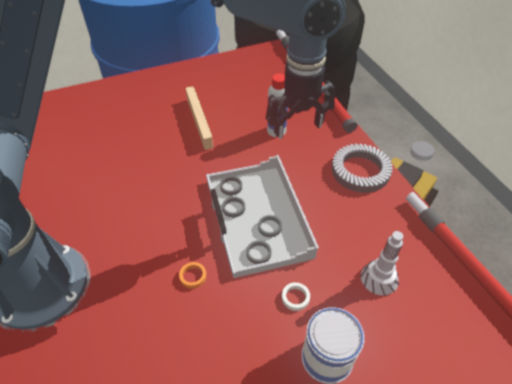

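View pics/wrist0.png

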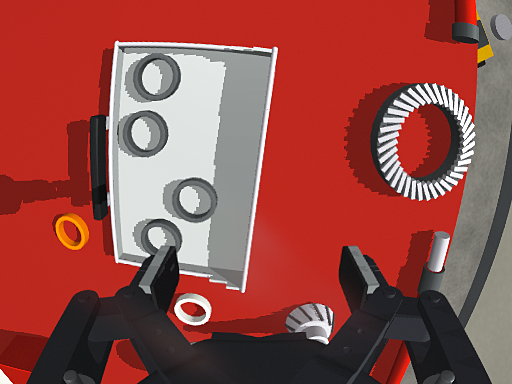

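```bash
python3 - <<'E'
from h import *
def crop(f,x0,y0,x1,y1,k,o):
    im=cv2.imread(f'pics/{f}.png')[y0:y1,x0:x1]; cv2.imwrite(f'pics/{o}.png',cv2.resize(im,None,fx=k,fy=k,interpolation=cv2.INTER_CUBIC))
crop('scene0',190,130,330,250,5,'c1')
crop('side0',170,80,330,285,2.9,'c2')
crop('scene0',335,225,455,315,5,'c3')
E
```

```text
(no output)
```

View pics/c1.png

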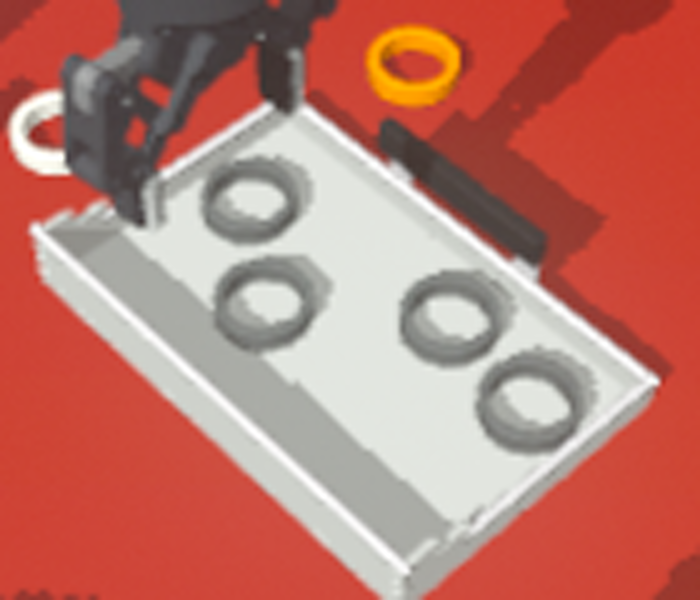

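View pics/c2.png

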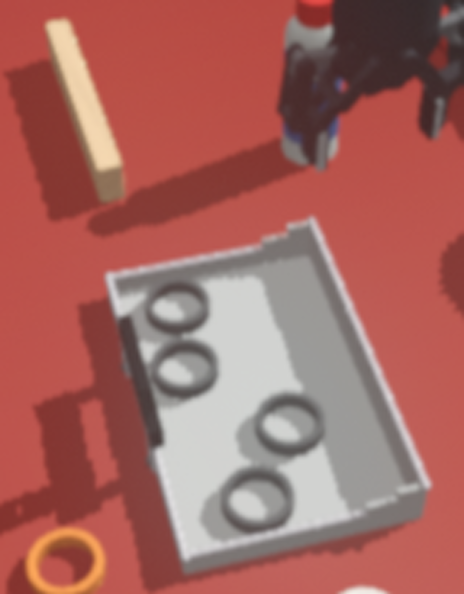

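View pics/c3.png

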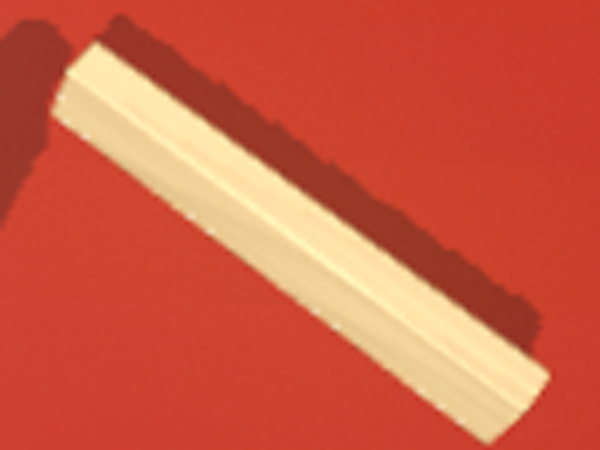

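```bash
cat >> h.py <<'E'
def tri(views):
    A=np.zeros((3,3));b=np.zeros(3);L=[]
    for s,u,v,*w in views:
        o,d=ray(s,u,v,*w); d=d/np.linalg.norm(d); P=np.eye(3)-np.outer(d,d); A+=P;b+=P@o; L.append((o,P))
    x=np.linalg.solve(A,b); return x,[np.linalg.norm(P@(x-o))*1e3 for o,P in L]
def cloud(s,wrist=False):
    H,W=s['range_z'].shape; v,u=np.mgrid[:H,:W]; x=(u-s['cx'])/s['fx'];y=(v-s['cy'])/s['fy']
    z=s['range_z'].astype(float)
    if wrist:
        r=np.hypot(x,y)+1e-9; k=np.tan(r)/r; x=x*k;y=y*k
    return (np.stack([x*z,y*z,z],-1)@rot(s).T)+np.array(s['origin'])
E
python3 - <<'E'
from h import *
sc=dict(np.load('scene0.npz'));sd=dict(np.load('side0.npz'));wr=dict(np.load('wrist0.npz'))
print('triangulated tray: fence -y,+y, back -y,+y')
for a,b in [((197,176),(317.2,247.9)),((271,244),(277.6,155.9)),((249,150),(233.8,272)),((321.4,206),(207.9,174.8))]:
    x,e=tri([(sc,*a),(sd,*b)]); print(np.round(x*1e3,1),np.round(e,1))
print('batten top corners')
for p in [(72,74),(97,42),(550,376),(520,410)]:
    print(np.round(onz(sc,335+p[0]/5,225+p[1]/5,.045)*1e3,1))
for n,s,w in [('scene',sc,0),('side',sd,0),('wrist',wr,1)]:
    P=cloud(s,w); im=s['img'].astype(int)
    hi=im.max(-1);blk=(hi<70)&(P[...,2]>.045)&(P[...,2]<.08)&(P[...,0]>.35)&(P[...,0]<.7)&(abs(P[...,1])<.25)
    if blk.sum()>20:
        q=P[blk];print(n,'bar',blk.sum(),np.round(np.median(q,0)*1e3,1),np.round(np.percentile(q,[2,98],axis=0)*1e3,1).tolist())
    wood=(im[...,0]>200)&(im[...,1]>180)&(im[...,2]<200)&(P[...,2]>.035)&(P[...,2]<.055)&(P[...,1]>.1)&(P[...,0]<.9)
    if wood.sum()>50:
        q=P[wood]; (c,sz,an)=cv2.minAreaRect((q[:,:2]*1e3).astype(np.float32)); print(n,'batten',wood.sum(),np.round(c,1),np.round(sz,1),round(an,2),'z',np.round(np.median(q[:,2])*1e3,1))
    T=(abs(P[...,2]-.004)<.006)&(hi>120)&(im.max(-1)-im.min(-1)<30)&(P[...,0]<.85)&(P[...,0]>.35)&(abs(P[...,1])<.2)
    print(n,'floor',T.sum(),cv2.minAreaRect((P[T][:,:2]*1e3).astype(np.float32)))
E
```

```text
triangulated tray: fence -y,+y, back -y,+y
[ 603.  -174.7   43.4] [0.8 0.8]
[642.6 131.5  43.7] [1.1 1.1]
[ 408.9 -144.7   17.5] [3.2 3.2]
[449.6 157.3  23.1] [2.6 2.6]
batten top corners
[505.5 278.   45. ]
[480.8 278.   45. ]
[503.9 525.5  45. ]
[527.7 521.3  45. ]
scene batten 1186 [364.  425.4] [318.6 780.5] 62.77 z 44.1
scene floor 4184 ((620.992431640625, -34.78981018066406), (336.2608947753906, 432.26959228515625), 82.59757995605469)
side batten 400 [530.5 300.4] [106.8 442. ] 16.89 z 44.9
side floor 5722 ((617.330322265625, -20.801589965820312), (309.94354248046875, 383.9107971191406), 82.75654602050781)
wrist bar 1571 [433.    9.4  69.5] [[420.4, -56.6, 51.5], [442.3, 65.4, 72.9]]
wrist floor 25609 ((618.0603637695312, -33.107635498046875), (338.9025573730469, 421.5555114746094), 82.052978515625)
```

```bash
python3 - <<'E'
from h import *
wr=dict(np.load('wrist0.npz'));sc=dict(np.load('scene0.npz'))
print(R.from_quat(manip.sense()['tool_rot']).as_matrix().round(3))
P=cloud(wr,1); im=wr['img'].astype(int); blk=(im.max(-1)<70)
v,u=np.mgrid[:384,:512]
m=blk&(u<112)&(u>85)&(v>105)&(v<230)&(P[...,2]>.064)
q=P[m]; print(m.sum(),cv2.minAreaRect((q[:,:2]*1e3).astype(np.float32)),np.median(q[:,2]))
m=m.astype(np.uint8)*255
k=4; c=cv2.resize(wr['img'][30:300,70:290,::-1],None,fx=2.2,fy=2.2,interpolation=cv2.INTER_CUBIC); cv2.imwrite('pics/c4.png',c)
# depth checks scene bar
P=cloud(sc); im=sc['img'].astype(int)
v,u=np.mgrid[:384,:512]; m=(im.max(-1)<90)&(u>264)&(u<302)&(v>150)&(v<186)&(P[...,2]>.05)&(P[...,2]<.08)&(P[...,0]<.46)
q=P[m]; print('scene',m.sum(),cv2.minAreaRect((q[:,:2]*1e3).astype(np.float32)),np.median(q[:,2]))
E
```

```text
[[-0.002  1.     0.   ]
 [ 0.     0.    -1.   ]
 [-1.    -0.002 -0.   ]]
1063 ((494.0000305175781, 50.24651336669922), (250.92080688476562, 98.49141693115234), 35.95329666137695) 0.07120579754914325
scene 236 ((431.81549072265625, 4.9909515380859375), (128.71461486816406, 12.553930282592773), 82.1419906616211) 0.06619153243437026
```

View pics/c4.png

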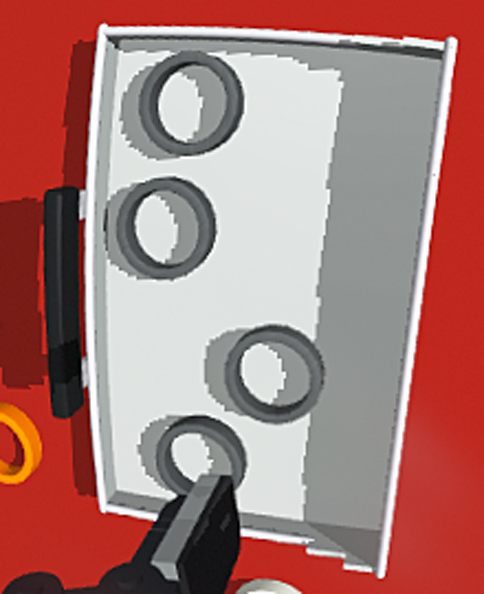

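```bash
python3 -m crank '[1,-40,1,0,-0.03, 1,-80,2,0,-0.06, 1,-120,3,0,-0.09, 1,-160,4,0,-0.12, 1,-193,5,0,-0.134, 1,-193,5,-30,-0.134, 1,-193,5,-60,-0.134, 1,-193,5,-90,-0.134, 1,-193,5,-110,-0.134, 1,-193,5,-110,-0.134]' 25
python3 - <<'E'
from h import *
for n in ['scene','side','wrist']:
    np.savez(n+'1.npz',**snap(n,n+'1'))
c=[cv2.imread('pics/scene1.png')[130:230,190:330],]
cv2.imwrite('pics/c5.png',cv2.resize(c[0],None,fx=5,fy=5,interpolation=cv2.INTER_CUBIC))
E
```

```text
t: 1.4
tcp_pos: [0.431, 0.0052, 0.1452]
tool_rot: [-0.532, -0.466, 0.533, -0.464]
force: [-0.9, 0.1, -0.6]
finger_gap: 0.999
```

View pics/wrist1.png

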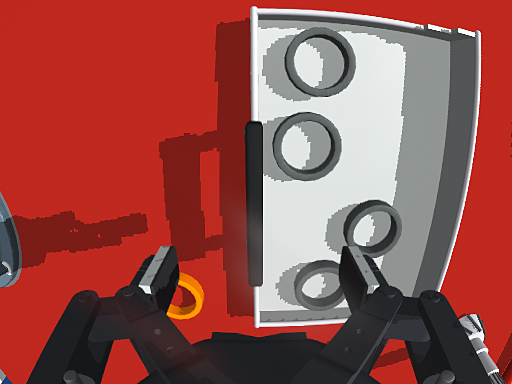

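View pics/c5.png

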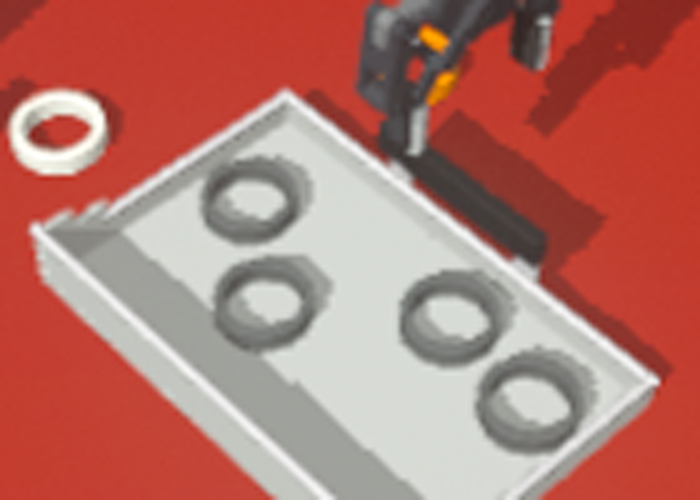

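```bash
python3 - <<'E'
from h import *
w=dict(np.load('wrist1.npz'));sc=dict(np.load('scene0.npz'));w0=dict(np.load('wrist0.npz'))
for p in [(246,122),(262,122),(247,286),(263,286)]: print(onz(w,*p,.07,True).round(4))
# two-view: top inner corner +y end: wrist1 (262,122), wrist0 (70+78/2.2, 30+188/2.2)
print(tri([(w,262,122,True),(w0,70+78/2.2,30+188/2.2,True)]))
print(tri([(w,247,286,True),(w0,70+53/2.2,30+414/2.2,True)]))
E
```

```text
[0.4325 0.069  0.07  ]
[0.4429 0.0676 0.07  ]
[ 0.4137 -0.06    0.07  ]
[ 0.4266 -0.0617  0.07  ]
(array([0.44285783, 0.06567245, 0.05110996]), [np.float64(0.05749634298182968), np.float64(0.05749634298181924)])
(array([ 0.41372898, -0.06077405,  0.06753637]), [np.float64(0.9447951976637403), np.float64(0.9447951976638319)])
```

```bash
python3 -m crank '[1,-2,0,-25,-0.002, 1,-2,0,-50,-0.002, 1,-2,0,-75,-0.002, 1,-2,0,-75,-0.002, 0,-2,0,-75,-0.002, 0,-2,0,-75,-0.002, 0,-2,0,-75,-0.002, 0,-2,0,-75,-0.002, 0,-2,0,-75,-0.002, 0,-2,0,-75,-0.002]' 25
python3 - <<'E'
from h import *
for n in ['scene','side','wrist']:
    np.savez(n+'2.npz',**snap(n,n+'2'))
c=cv2.imread('pics/scene2.png')[120:250,180:330]
cv2.imwrite('pics/c6.png',cv2.resize(c,None,fx=4.5,fy=4.5,interpolation=cv2.INTER_CUBIC))
E
```

```text
t: 2.8
tcp_pos: [0.4296, 0.0051, 0.0717]
tool_rot: [-0.532, -0.465, 0.533, -0.465]
force: [-0.1, -0.2, 6.3]
finger_gap: 0.136
```

View pics/c6.png

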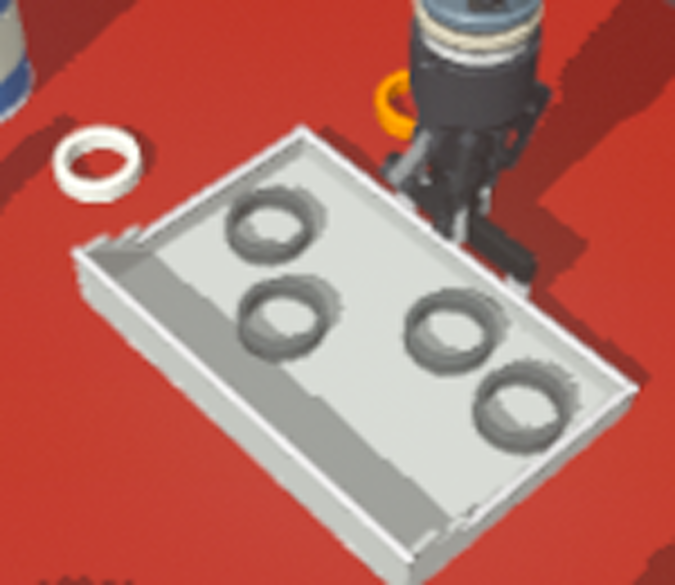

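View pics/wrist2.png

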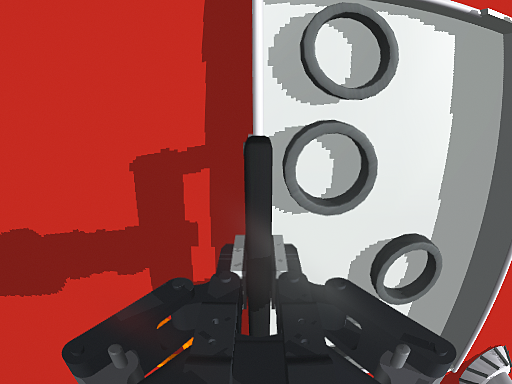

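```bash
python3 -m crank '[0,1,0,4,0, 0,3,0,8,0, 0,4,-0.5,12.5,0, 0,6,-1,17,0, 0,7.5,-1,21,0, 0,9,-1,25,0, 0,11,-1.5,29,0, 0,13,-2,33,0, 0,13,-2,33,0]'
python3 - <<'E'
from h import *
for n in ['scene','side','wrist']:
    np.savez(n+'3.npz',**snap(n,n+'3'))
a=cv2.imread('pics/scene3.png')[120:250,180:330];b=cv2.imread('pics/side3.png')[140:290,180:350]
cv2.imwrite('pics/c7.png',np.hstack([cv2.resize(x,(390,340),interpolation=cv2.INTER_CUBIC) for x in (a,b)]))
E
```

```text
t: 4.08
tcp_pos: [0.4437, 0.0028, 0.1047]
tool_rot: [0.533, 0.464, -0.532, 0.465]
force: [0.5, -0.2, -13.0]
finger_gap: 0.131
```

View pics/c7.png

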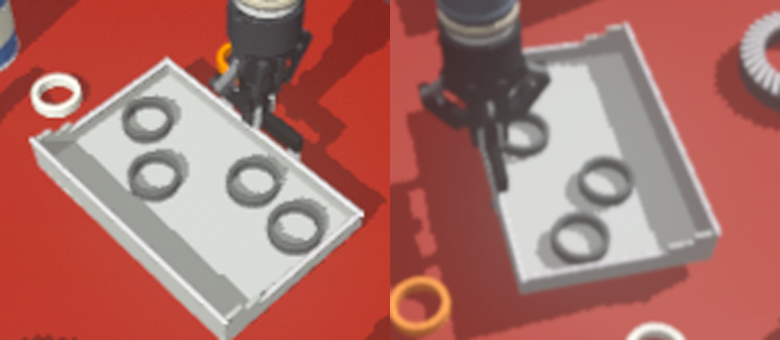

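View pics/wrist3.png

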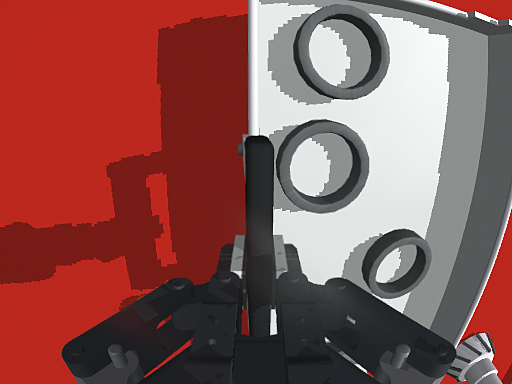

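```bash
cat >> h.py <<'E'
def plane(s):
    P=cloud(s); im=s['img'].astype(int); m=(im.min(-1)>185)&(im.max(-1)-im.min(-1)<25)&(P[...,0]>.4)&(P[...,0]<.65)&(abs(P[...,1])<.17)&(P[...,2]<.15)
    q=P[m]
    for _ in range(6):
        A=np.c_[q[:,:2],np.ones(len(q))]; c,*_=np.linalg.lstsq(A,q[:,2],rcond=None); e=abs(A@c-q[:,2]); q=q[e<max(2.5*np.median(e),.001)]
    n=np.array([-c[0],-c[1],1]);n/=np.linalg.norm(n)
    return c,np.degrees(np.arccos(n[2])),np.degrees(np.arctan2(n[1],n[0])),len(q)
E
python3 - <<'E'
from h import *
for n in ['scene0','scene3','side0','side3']:
    s=dict(np.load(n+'.npz')); c,t,az,k=plane(s)
    # floor height at fence x=+95 (nominal world) and back
    e=np.array([.9907,-.1357]);o=np.array([.5265,-.008])
    for d in (.095,-.09): p=o+e*d; print(n,round(t,2),round(az,1),k,d,(1e3*(c@[*p,1])).round(1))
E
```

```text
scene0 0.23 176.2 2222 0.095 4.3
scene0 0.23 176.2 2222 -0.09 3.5
scene3 4.16 -6.7 2390 0.095 22.9
scene3 4.16 -6.7 2390 -0.09 36.4
side0 0.48 148.3 1968 0.095 4.7
side0 0.48 148.3 1968 -0.09 3.2
side3 4.01 -5.4 1895 0.095 22.7
side3 4.01 -5.4 1895 -0.09 35.6
```

```bash
python3 -m crank '[0,-2,0.5,-5,0, 0,-4,0.5,-10,0, 0,-6,1,-15,0, 0,-8,1,-20,0, 0,-10,1,-25,0, 0,-12,1.5,-29,0, 0,-13,2,-33,0, 0,-13,2,-33,0]' 25
python3 -m crank '[0.3,0,0,0,0, 0.3,0,0,0,0, 0.3,0,0,7,0, 0.3,0,0,14,0, 0.3,0,0,14,0,  0,0,0,14,0, 0,0,0,14,0, 0,0,0,14,0]' 20
python3 -m crank '[0,1,0,4,0, 0,3,0,8,0, 0,4,-0.5,12.5,0, 0,6,-1,17,0, 0,6,-1,17,0]'
python3 - <<'E'
from h import *
e=np.array([.9907,-.1357]);o=np.array([.5265,-.008])
for n in ['scene','side']:
    s=snap(n,n+'4'); np.savez(n+'4.npz',**s); c,t,az,k=plane(s)
    print(n,round(t,2),round(az,1),k,[(1e3*(c@[*(o+e*d),1])).round(1) for d in (.095,-.09)])
E
```

```text
t: 5.22
tcp_pos: [0.4311, 0.0047, 0.072]
tool_rot: [0.533, 0.464, -0.532, 0.466]
force: [-1.6, -0.3, -0.5]
finger_gap: 0.137
t: 6.22
tcp_pos: [0.4307, 0.0049, 0.0857]
tool_rot: [0.533, 0.464, -0.532, 0.465]
force: [-0.1, 0.1, 5.3]
finger_gap: 0.128
t: 6.85
tcp_pos: [0.4355, 0.0042, 0.1025]
tool_rot: [-0.533, -0.465, 0.533, -0.465]
force: [0.7, -0.6, -9.5]
finger_gap: 0.133
scene 4.83 -7.4 2350 [np.float64(3.9), np.float64(19.6)]
side 4.33 -3.5 1868 [np.float64(4.9), np.float64(18.9)]
```

```bash
python3 -m crank '[0,2,0,4,0, 0,3.5,-0.5,8,0, 0,5.5,-0.5,12,0, 0,7.5,-1,16,0, 0,7.5,-1,16,0]' 20
python3 - <<'E'
from h import *
e=np.array([.9907,-.1357]);o=np.array([.5265,-.008])
for n in ['scene','side']:
    s=snap(n,n+'5'); np.savez(n+'5.npz',**s); c,t,az,k=plane(s)
    print(n,round(t,2),round(az,1),k,[(1e3*(c@[*(o+e*d),1])).round(1) for d in (.095,-.09)])
E
```

```text
t: 7.58
tcp_pos: [0.4432, 0.0031, 0.1186]
tool_rot: [-0.533, -0.465, 0.533, -0.465]
force: [-1.7, 1.1, -10.0]
finger_gap: 0.138
scene 9.55 -7.8 2705 [np.float64(4.5), np.float64(35.6)]
side 9.13 -6.0 1997 [np.float64(5.2), np.float64(34.9)]
```

```bash
python3 -m crank '[0,2,0,4,0, 0,4,-0.5,8,0, 0,6.5,-1,12,0, 0,9,-1,15.5,0, 0,11.5,-1.5,19.5,0, 0,14,-2,23,0, 0,16.5,-2.5,27,0, 0,19,-2.5,30.5,0, 0,19,-2.5,30.5,0]' 20
python3 - <<'E'
from h import *
e=np.array([.9907,-.1357]);o=np.array([.5265,-.008])
for n in ['scene','side']:
    s=snap(n,n+'6'); np.savez(n+'6.npz',**s); c,t,az,k=plane(s)
    print(n,round(t,2),round(az,1),k,[(1e3*(c@[*(o+e*d),1])).round(1) for d in (.095,-.09)])
a=cv2.imread('pics/scene6.png')[100:250,180:350];b=cv2.imread('pics/side6.png')[140:290,180:350]
cv2.imwrite('pics/c8.png',np.hstack([cv2.resize(x,(390,340),interpolation=cv2.INTER_CUBIC) for x in (a,b)]))
E
```

```text
t: 8.8
tcp_pos: [0.4631, 0.0003, 0.1491]
tool_rot: [0.533, 0.464, -0.533, 0.465]
force: [-0.9, 0.2, -10.4]
finger_gap: 0.131
scene 19.33 -7.7 3402 [np.float64(5.6), np.float64(70.5)]
side 19.0 -6.9 2059 [np.float64(6.0), np.float64(69.7)]
```

View pics/c8.png

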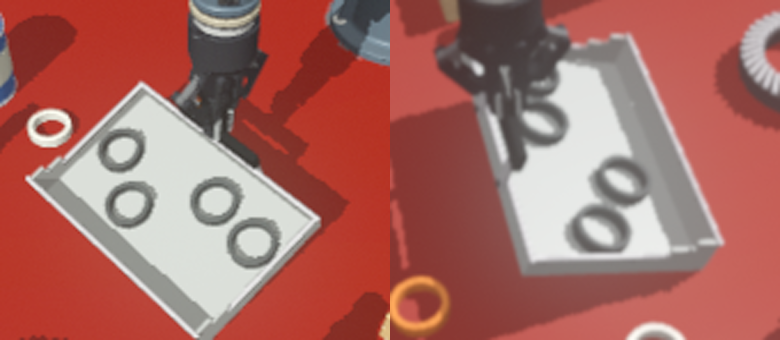

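```bash
python3 -m crank '[0,2.5,-0.5,3.5,0, 0,5.5,-0.5,7,0, 0,8.5,-1,10.5,0, 0,11,-1.5,14,0, 0,14,-2,17.5,0, 0,17,-2.5,20.5,0, 0,20.5,-3,23.5,0, 0,23.5,-3.5,26.5,0, 0,23.5,-3.5,26.5,0, 0,23.5,-3.5,26.5,0]' 20
python3 - <<'E'
from h import *
e=np.array([.9907,-.1357]);o=np.array([.5265,-.008])
for n in ['scene','side']:
    s=snap(n,n+'7'); np.savez(n+'7.npz',**s); c,t,az,k=plane(s)
    print(n,round(t,2),round(az,1),k,[(1e3*(c@[*(o+e*d),1])).round(1) for d in (.095,-.09)])
a=cv2.imread('pics/scene7.png')[100:250,180:350];b=cv2.imread('pics/side7.png')[140:290,180:350]
cv2.imwrite('pics/c9.png',np.hstack([cv2.resize(x,(390,340),interpolation=cv2.INTER_CUBIC) for x in (a,b)]))
E
```

```text
t: 10.15
tcp_pos: [0.4856, -0.0028, 0.1753]
tool_rot: [-0.533, -0.465, 0.533, -0.465]
force: [-1.1, 1.4, -7.0]
finger_gap: 0.129
scene 28.5 -7.6 3971 [np.float64(7.3), np.float64(107.7)]
side 28.53 -7.7 2234 [np.float64(6.9), np.float64(107.5)]
```

View pics/c9.png

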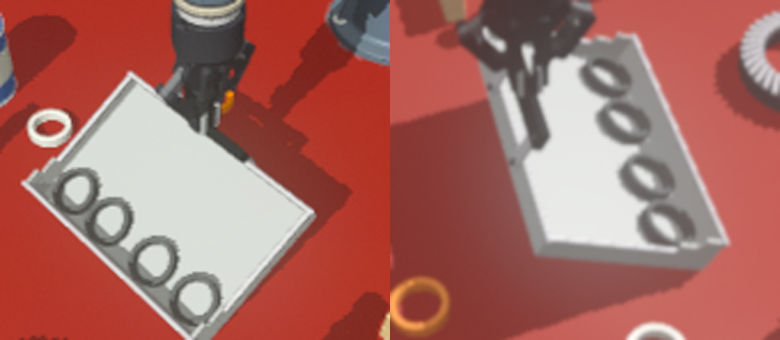

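```bash
python3 -m crank '[0,2.5,-0.3,2.5,0, 0,5.5,-0.7,5,0, 0,8,-1,7,0, 0,8,-1,7,0]' 20
python3 - <<'E'
from h import *
for n in ['scene','side','wrist']:
    s=snap(n,n+'8')
a=cv2.imread('pics/scene8.png')[160:250,180:290];b=cv2.imread('pics/wrist8.png')[:,200:]
cv2.imwrite('pics/c10.png',np.hstack([cv2.resize(x,(390,380),interpolation=cv2.INTER_CUBIC) for x in (a,b)]))
E
```

```text
t: 10.75
tcp_pos: [0.4935, -0.0039, 0.1825]
tool_rot: [-0.532, -0.465, 0.533, -0.465]
force: [-3.7, 0.6, -5.0]
finger_gap: 0.131
```

View pics/c10.png

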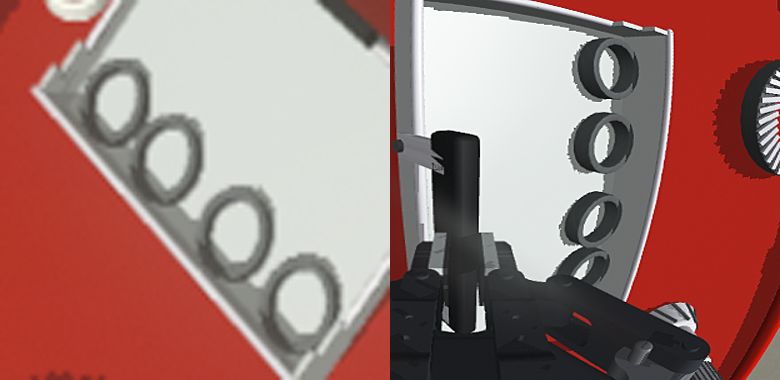

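```bash
python3 -m crank '[0,-2.5,0.3,-2,0, 0,-5.5,0.7,-4.5,0, 0,-8,1,-7,0, 0,-11,1.5,-10,0, 0,-14.5,2,-13.5,0, 0,-17.5,2.5,-16.5,0, 0,-20.5,3,-20,0, 0,-23,3,-23,0, 0,-26,3.5,-26.5,0, 0,-28.5,4,-30,0]' 20
python3 -m crank '[0,-3,0.5,-3.5,0, 0,-5.5,1,-7.5,0, 0,-8,1,-11,0, 0,-10.5,1.5,-15,0, 0,-13,1.5,-18.5,0, 0,-15.5,2,-22.5,0, 0,-18,2.5,-26.5,0, 0,-20,2.5,-30,0, 0,-22,3,-34,0, 0,-22,3,-34,0]' 20
python3 - <<'E'
from h import *
e=np.array([.9907,-.1357]);o=np.array([.5265,-.008])
for n in ['scene','side']:
    s=snap(n,n+'9'); c,t,az,k=plane(s)
    print(n,round(t,2),round(az,1),k,[(1e3*(c@[*(o+e*d),1])).round(1) for d in (.095,-.09)])
E
```

```text
t: 12.15
tcp_pos: [0.465, 0.0, 0.1521]
tool_rot: [-0.533, -0.465, 0.533, -0.465]
force: [-5.5, -0.2, -1.2]
finger_gap: 0.132
t: 13.4
tcp_pos: [0.4436, 0.0029, 0.118]
tool_rot: [0.533, 0.465, -0.533, 0.465]
force: [-2.7, -0.1, -3.7]
finger_gap: 0.132
scene 7.87 -7.3 3056 [np.float64(4.9), np.float64(30.4)]
side 7.68 -7.1 2804 [np.float64(5.4), np.float64(30.3)]
```

```bash
python3 -m crank '[0,-1.5,0,-3,0, 0,-3,0.5,-6,0, 0,-4.5,0.5,-9,0, 0,-6,1,-12,0, 0,-7,1,-15,0, 0,-8,1,-18,0, 0,-9,1,-20.5,0, 0,-9.5,1,-23,0, 0,-9.5,1,-23,0]' 20
python3 - <<'E'
from h import *
e=np.array([.9907,-.1357]);o=np.array([.5265,-.008])
for n in ['scene','side']:
    s=snap(n,n+'10'); c,t,az,k=plane(s)
    print(n,round(t,2),round(az,1),k,[(1e3*(c@[*(o+e*d),1])).round(1) for d in (.095,-.09)])
E
```

```text
t: 14.62
tcp_pos: [0.4336, 0.0042, 0.0951]
tool_rot: [-0.533, -0.465, 0.533, -0.465]
force: [-2.4, 1.9, -3.5]
finger_gap: 0.128
scene 0.6 -6.8 2627 [np.float64(4.4), np.float64(6.3)]
side 0.55 8.4 2690 [np.float64(4.5), np.float64(6.2)]
```

```bash
python3 -m crank '[0,-0.3,0,-1,0, 0,-0.6,0,-2,0, 0,-0.8,0,-3,0, 0,-0.8,0,-3.5,0, 0,-0.8,0,-3.5,0]' 20
python3 - <<'E'
from h import *
e=np.array([.9907,-.1357]);o=np.array([.5265,-.008])
for n in ['scene','side']:
    s=snap(n,n+'11'); c,t,az,k=plane(s)
    print(n,round(t,2),round(az,1),k,[(1e3*(c@[*(o+e*d),1])).round(1) for d in (.095,-.09)])
E
```

```text
t: 15.35
tcp_pos: [0.4326, 0.0042, 0.092]
tool_rot: [-0.533, -0.465, 0.533, -0.465]
force: [-5.2, 2.1, 2.2]
finger_gap: 0.13
scene 0.36 170.3 2569 [np.float64(4.6), np.float64(3.4)]
side 0.4 160.0 2746 [np.float64(4.6), np.float64(3.3)]
```

```bash
python3 -m crank '[0.2,0,0,0,0, 0.4,0,0,0,0, 0.5,0,0,0,0, 0.5,0,0,20,0, 0.6,0,0,60,0, 0.6,0,0,110,0, 0.6,30,60,160,0, 0.6,60,120,165,0, 0.6,60,120,165,0]'
python3 - <<'E'
from h import *
e=np.array([.9907,-.1357]);o=np.array([.5265,-.008])
for n in ['scene','side','wrist']:
    s=snap(n,n+'12'); np.savez(n+'12.npz',**s)
    if n!='wrist':
        c,t,az,k=plane(s)
        print(n,round(t,2),round(az,1),k,[(1e3*(c@[*(o+e*d),1])).round(1) for d in (.095,-.09)])
a=cv2.imread('pics/scene12.png')[130:250,190:330];b=cv2.imread('pics/side12.png')[140:290,190:340]
cv2.imwrite('pics/c11.png',np.hstack([cv2.resize(x,(390,360),interpolation=cv2.INTER_CUBIC) for x in (a,b)]))
E
```

```text
t: 16.58
tcp_pos: [0.4957, 0.1265, 0.2588]
tool_rot: [0.534, 0.464, -0.53, 0.467]
force: [0.2, 0.7, -1.2]
finger_gap: 0.601
scene 0.33 163.6 2719 [np.float64(4.5), np.float64(3.4)]
side 0.23 156.0 3115 [np.float64(4.3), np.float64(3.6)]
```

View pics/c11.png

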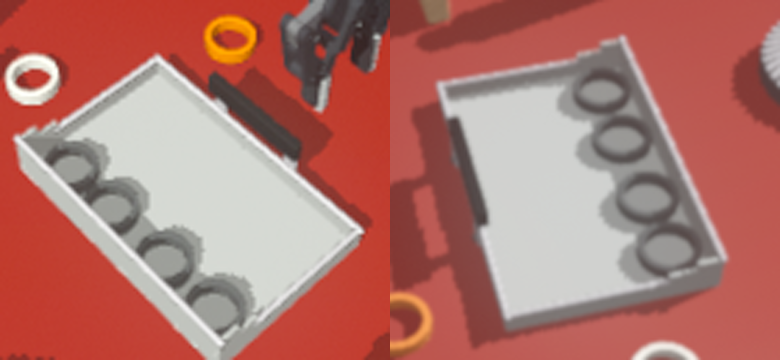

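View pics/wrist12.png

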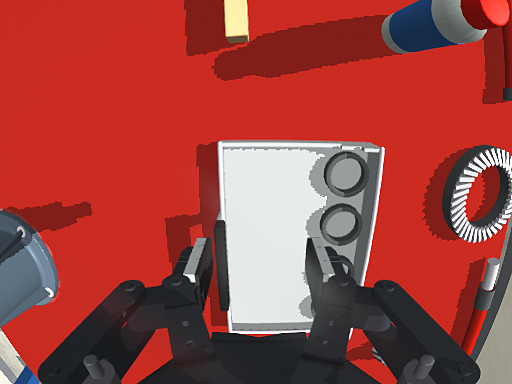

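```bash
python3 -m crank '[0.6,3,50,0,0.01, 0.6,6,100,0,0.03, 0.6,8,140,0,0.04, 0.6,10,180,0,0.05, 0.6,10,180,0,0.05]'
python3 - <<'E'
from h import *
for n in ['scene','side','wrist']:
    s=snap(n,n+'13'); np.savez(n+'13.npz',**s)
sd=dict(np.load('side13.npz')); 
for u,v in [(277,105),(276,95)]: print(pt(dict(np.load('side0.npz')),u,v))
a=cv2.imread('pics/side13.png')[60:180,150:320]
cv2.imwrite('pics/c12.png',cv2.resize(a,None,fx=4.5,fy=4.5,interpolation=cv2.INTER_CUBIC))
E
```

```text
t: 17.35
tcp_pos: [0.5029, 0.3049, 0.2561]
tool_rot: [-0.52, -0.479, 0.521, -0.479]
force: [0.5, -0.7, -0.3]
finger_gap: 0.6
[ 0.56517799 -0.01143389  0.33745595]
[0.69042171 0.25492107 0.14496474]
```

View pics/wrist13.png

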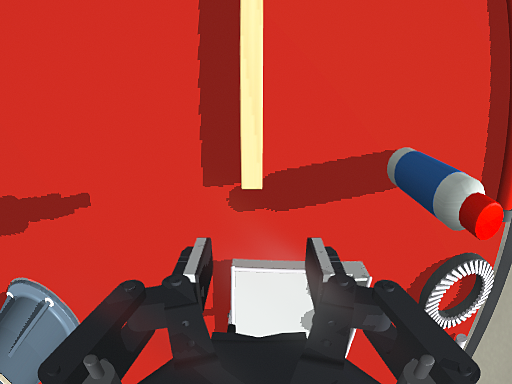

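View pics/c12.png

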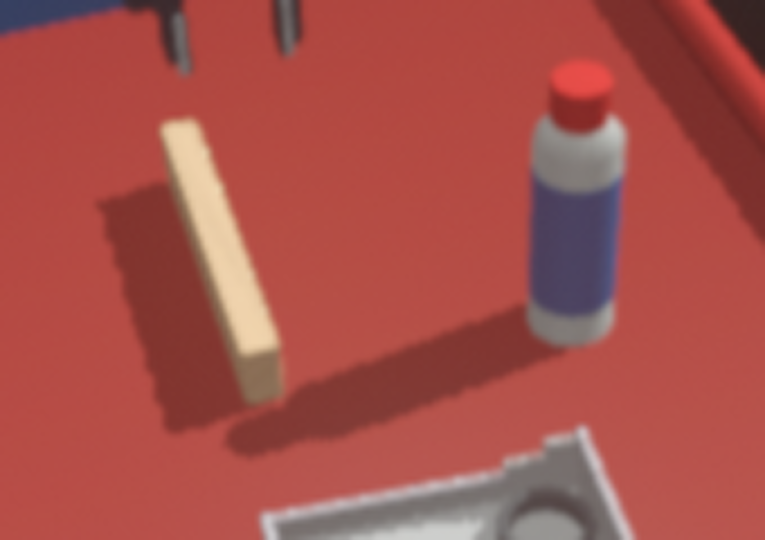

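```bash
python3 - <<'E'
from h import *
w=dict(np.load('wrist13.npz'));sd=dict(np.load('side13.npz'));sc=dict(np.load('scene13.npz'))
print(w['origin'])
for a,b,c in [((241.5,188),(242,352),(72,74)),((262.5,188),(278,345),(97,42))]:
    V=[(w,*a,True),(sd,150+b[0]/4.5,60+b[1]/4.5)]
    print(tri(V), onz(w,*a,.045,True).round(4), onz(sd,V[1][1],V[1][2],.045).round(4))
for b in [(162,129),(200,122)]: print('far',onz(sd,150+b[0]/4.5,60+b[1]/4.5,.045).round(4))
im=w['img'].astype(int); m=((im[...,0]>220)&(im[...,1]>190)&(im[...,2]>120)&(im[...,2]<210)).astype(np.uint8)
for v in (10,60,110,160):
    u=np.where(m[v,230:280])[0]+230; print(v,onz(w,u.min()-.5,v,.045,True).round(4),onz(w,u.max()+.5,v,.045,True).round(4))
for n,s in (('sc',sc),('sd',sd)):
    P=cloud(s);im=s['img'].astype(int)
    mm=(im[...,0]>170)&(im[...,1]>140)&(im[...,2]<200)&(P[...,2]>.03)&(P[...,2]<.055)&(P[...,1]>.24)&(P[...,0]<.56)&(P[...,0]>.45)&(P[...,1]<.56)
    print(n,mm.sum(),np.median(P[mm],0),cv2.minAreaRect((P[mm][:,:2]*1e3).astype(np.float32)))
E
```

```text
[0.50995063 0.38655566 0.37547901]
(array([0.48039248, 0.27562259, 0.04290915]), [np.float64(0.7099902188933802), np.float64(0.7099902188935356)]) [0.4799 0.2765 0.045 ] [0.4805 0.2731 0.045 ]
(array([0.50427393, 0.27350712, 0.04247874]), [np.float64(0.1619543131186875), np.float64(0.16195431311889708)]) [0.5045 0.2743 0.045 ] [0.5034 0.2708 0.045 ]
far [0.5009 0.5155 0.045 ]
far [0.528  0.5132 0.045 ]
10 [0.4983 0.4801 0.045 ] [0.522  0.4777 0.045 ]
60 [0.4932 0.4225 0.045 ] [0.5159 0.4203 0.045 ]
110 [0.488  0.3669 0.045 ] [0.5121 0.3647 0.045 ]
160 [0.4834 0.3101 0.045 ] [0.5062 0.308  0.045 ]
sc 1306 [0.50786439 0.41074055 0.04379802] ((503.65252685546875, 400.0573425292969), (247.96246337890625, 28.074405670166016), 85.08158874511719)
sd 463 [0.50026808 0.38413505 0.04446899] ((501.8451232910156, 398.5382995605469), (250.4372100830078, 25.13072395324707), 85.05026245117188)
```

```bash
python3 -m crank '[0.6,0,45,0,0, 0.6,0,95,0,0, 0.6,0,95,-50,0, 0.6,0,95,-100,0, 0.6,0,95,-130,0, 0.6,0,95,-130,0]'
python3 - <<'E'
from h import *
s=snap('side','side14'); s2=snap('wrist','wrist14');s3=snap('scene','scene14')
a=cv2.imread('pics/side14.png')[40:180,130:300];b=cv2.imread('pics/scene14.png')[180:330,320:470]
cv2.imwrite('pics/c13.png',np.hstack([cv2.resize(x,(390,340),interpolation=cv2.INTER_CUBIC) for x in (a,b)]))
E
```

```text
t: 18.25
tcp_pos: [0.5018, 0.3963, 0.1241]
tool_rot: [-0.519, -0.478, 0.524, -0.477]
force: [-0.5, -0.4, 0.9]
finger_gap: 0.598
```

View pics/c13.png

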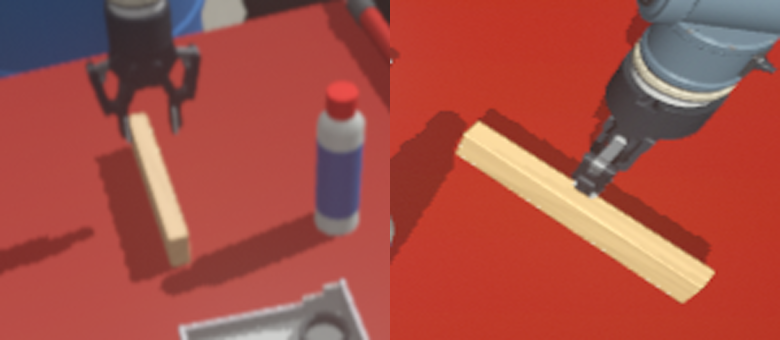

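View pics/wrist14.png

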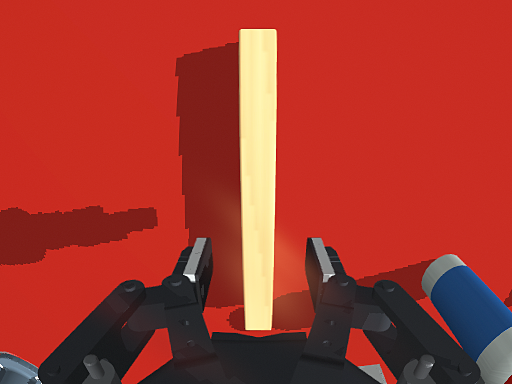

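```bash
python3 - <<'E'
from h import *
w=viewer.snapshot('wrist')
for p in [(239,30),(276,30),(245,330),(272,330)]: print(onz(w,*p,.044,True).round(4))
E
```

```text
[0.5028 0.5261 0.044 ]
[0.5275 0.5239 0.044 ]
[0.4805 0.273  0.044 ]
[0.5061 0.2706 0.044 ]
```

```bash
python3 -m crank '[0.6,1.5,2,-30,0, 0.6,1.5,2,-60,0, 0.6,1.5,2,-72,0, 0.6,1.5,2,-72,0, 0,1.5,2,-72,0, 0,1.5,2,-72,0, 0,1.5,2,-72,0, 0,1.5,2,-72,0, 0,1.5,2,-72,0]' 45
python3 -m crank '[0,0,0,3,0, 0,0,0,10,0, 0,0,0,40,0, 0,0,0,70,0, 0,0,0,70,0]'
python3 - <<'E'
from h import *
s=snap('side','side15'); s2=snap('wrist','wrist15');s3=snap('scene','scene15')
a=cv2.imread('pics/side15.png')[40:180,130:300];b=cv2.imread('pics/scene15.png')[180:330,320:470]
cv2.imwrite('pics/c14.png',np.hstack([cv2.resize(x,(390,340),interpolation=cv2.INTER_CUBIC) for x in (a,b)]))
E
```

```text
t: 19.58
tcp_pos: [0.5052, 0.4015, 0.0565]
tool_rot: [0.522, 0.478, -0.52, 0.478]
force: [-1.5, 0.6, 6.1]
finger_gap: 0.279
t: 20.2
tcp_pos: [0.5064, 0.402, 0.1273]
tool_rot: [0.523, 0.478, -0.519, 0.479]
force: [0.2, 0.3, -2.4]
finger_gap: 0.278
```

View pics/c14.png

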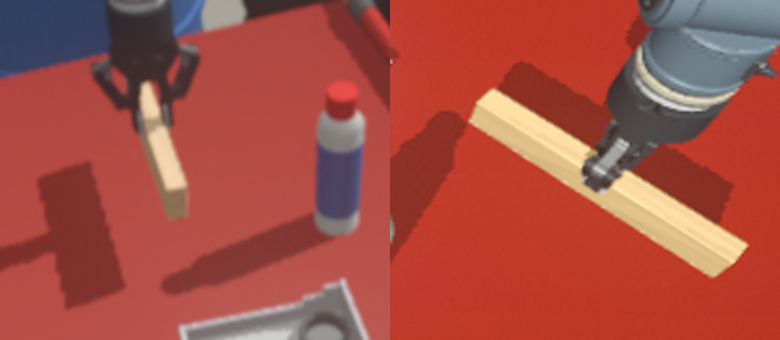

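View pics/wrist15.png

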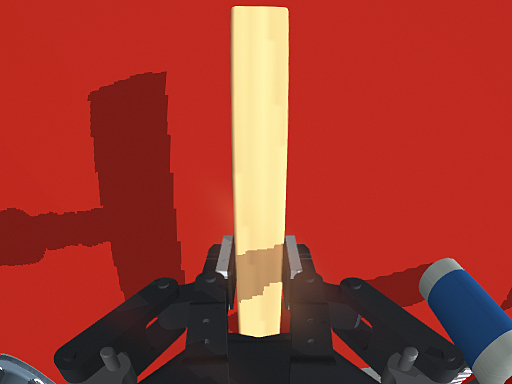

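```bash
cat > ov.py <<'E'
from h import *
import sys
def projw(s,p):
    c=rot(s).T@(np.array(p)-np.array(s['origin'])); th=np.arctan2(np.hypot(c[0],c[1]),c[2]); ph=np.arctan2(c[1],c[0]); r=th*s['fx']
    return s['cx']+r*np.cos(ph), s['cy']+r*np.sin(ph)
def overlay(s,pose,box,k,out,wrist=False,ys=(),bat=None):
    x0,y0,x1,y1=box; im=cv2.resize(np.ascontiguousarray(s['img'][y0:y1,x0:x1,::-1]),None,fx=k,fy=k,interpolation=cv2.INTER_CUBIC)
    ox,oy,yaw=pose;c,sn=np.cos(yaw),np.sin(yaw)
    f=projw if wrist else proj
    def P(x,y,z):
        u,v=f(s,((ox+c*x-sn*y)/1e3,(oy+sn*x+c*y)/1e3,z/1e3)); return (u-x0+.5)*k,(v-y0+.5)*k
    def L(pts,col):
        q=[]
        for a,b in zip(pts[:-1],pts[1:]):
            for t in np.linspace(0,1,12): q.append(P(*(np.array(a)+(np.array(b)-a)*t)))
        cv2.polylines(im,[np.round(np.array(q)*16).astype(np.int32)],False,col,1,cv2.LINE_AA,4)
    L([(99,-154,46),(99,154,46)],(0,255,0)); L([(95,-150,46),(95,150,46)],(0,255,0));L([(99,-154,0),(99,154,0)],(0,255,0))
    L([(-99,154,24),(-99,-154,24)],(255,255,0)); L([(-95,150,4),(-95,-150,4)],(255,255,0));L([(-99,154,24),(90,154,24)],(255,0,255));L([(-99,-154,24),(90,-154,24)],(255,0,255))
    L([(-103,-65,70),(-91,-65,70),(-91,65,70),(-103,65,70),(-103,-65,70)],(0,255,255))
    for y in ys:
        t=np.linspace(0,2*np.pi,40); L([(65+30*np.cos(a),y+30*np.sin(a),20) for a in t],(255,0,0))
    if bat:
        L([(22+a,b,49) for a,b in ((-12.5,-125),(12.5,-125),(12.5,125),(-12.5,125),(-12.5,-125))],(0,128,255))
    cv2.imwrite(f'pics/{out}.png',im)
E
python3 - <<'E'
from ov import *
pose=(526,-8,-.134); ys=(-111,-37,37,111)
overlay(dict(np.load('scene12.npz')),pose,(190,130,330,250),5,'o1',ys=ys)
overlay(dict(np.load('side12.npz')),pose,(195,145,330,285),4.2,'o2',ys=ys)
overlay(dict(np.load('wrist12.npz')),pose,(200,120,400,340),2.7,'o3',True,ys=ys)
E
```

```text
(no output)
```

View pics/o1.png

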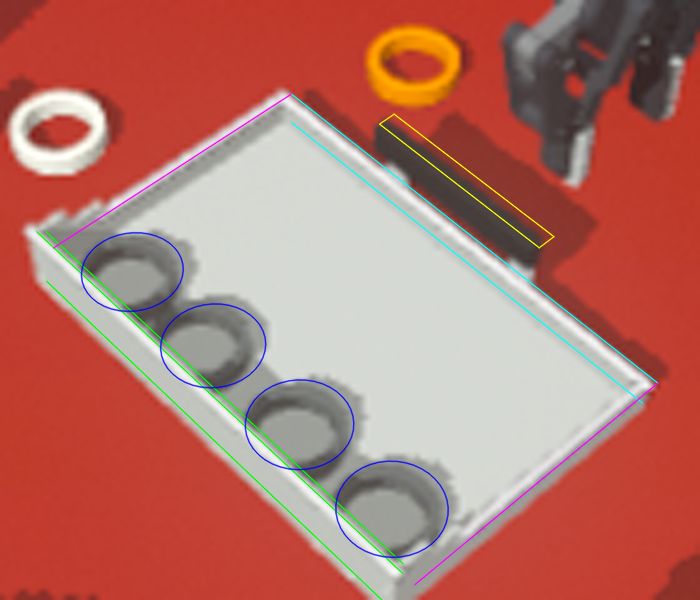

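View pics/o2.png

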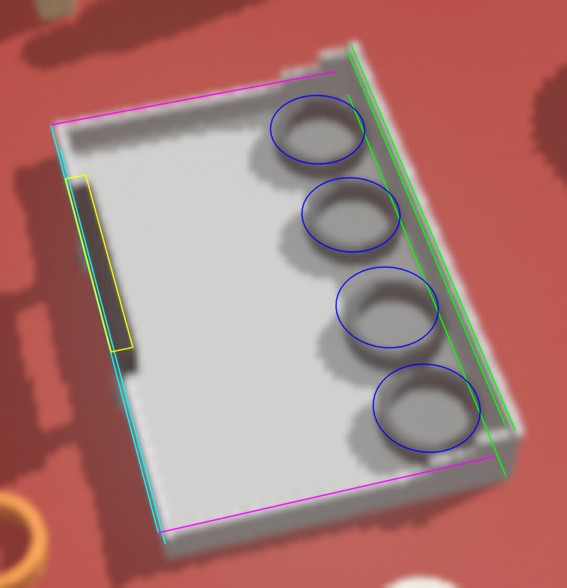

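View pics/o3.png

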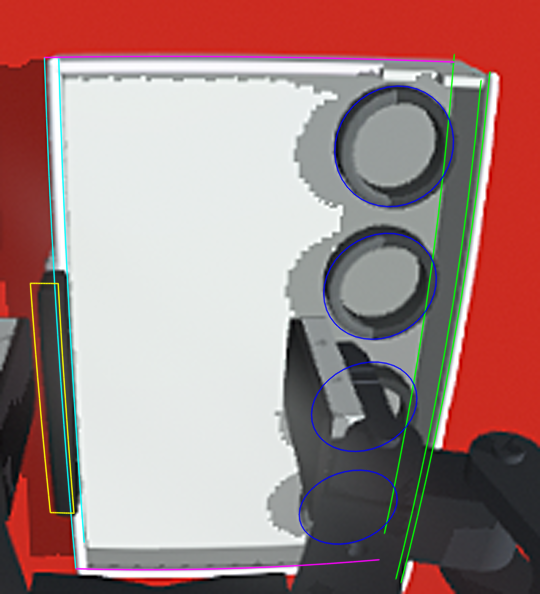

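```bash
python3 - <<'E'
from ov import *
from scipy.optimize import least_squares
sc=dict(np.load('scene12.npz'));sd=dict(np.load('side12.npz'))
obs=[(sc,(28,231),5,(190,130),(99,-154,46)),(sc,(403,575),5,(190,130),(99,154,46)),(sc,(287,90),5,(190,130),(-99,-154,24)),(sc,(658,383),5,(190,130),(-99,154,24)),
(sd,(52,122),4.2,(195,145),(-99,154,24)),(sd,(165,540),4.2,(195,145),(-99,-154,24)),(sd,(355,42),4.2,(195,145),(99,154,46)),(sd,(522,430),4.2,(195,145),(99,-154,46))]
def res(p,full=False):
    r=[]
    for s,(a,b),k,(x0,y0),m in obs:
        c,sn=np.cos(p[2]),np.sin(p[2]); u,v=proj(s,((p[0]+c*m[0]-sn*m[1])/1e3,(p[1]+sn*m[0]+c*m[1])/1e3,m[2]/1e3))
        r+=[u-(a/k-.5+x0),v-(b/k-.5+y0)]
    return np.array(r)
f=least_squares(res,[526,-8,-.13]); print(f.x,f.fun.round(1))
pose=f.x; ys=(-113,-41,33,109)
overlay(sc,pose,(190,130,330,250),5,'p1',ys=ys,bat=1)
overlay(sd,pose,(195,145,330,285),4.2,'p2',ys=ys,bat=1)
overlay(dict(np.load('wrist12.npz')),pose,(200,120,400,340),2.7,'p3',True,ys=ys,bat=1)
E
```

```text
[ 5.27847563e+02 -9.62734993e+00 -1.27758186e-01] [ 0.6  0.4 -0.6 -0.3 -0.3  0.8 -0.9 -0.3  0.1  1.  -0.2 -1.4 -0.6  0.6
 -0.4 -0.1]
```

View pics/p1.png

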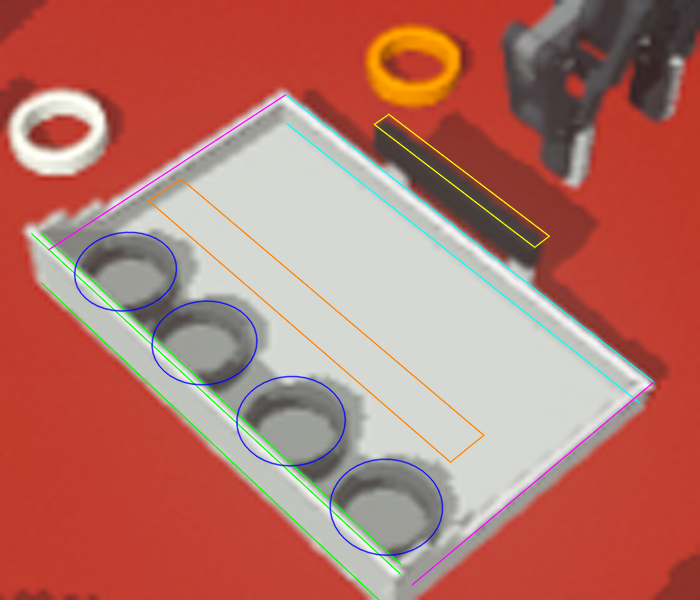

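View pics/p2.png

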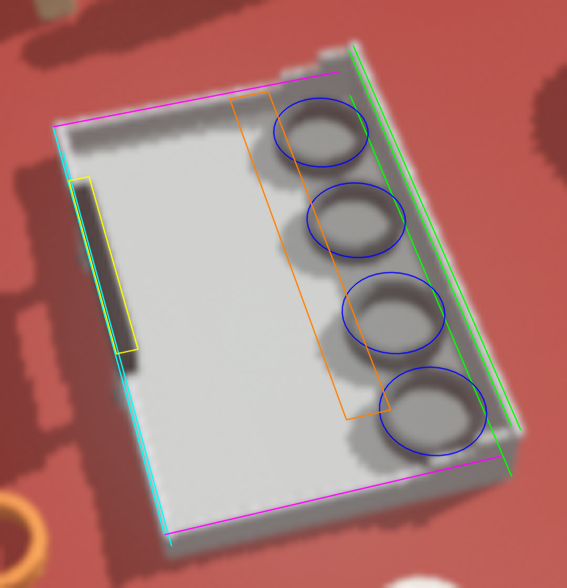

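View pics/p3.png

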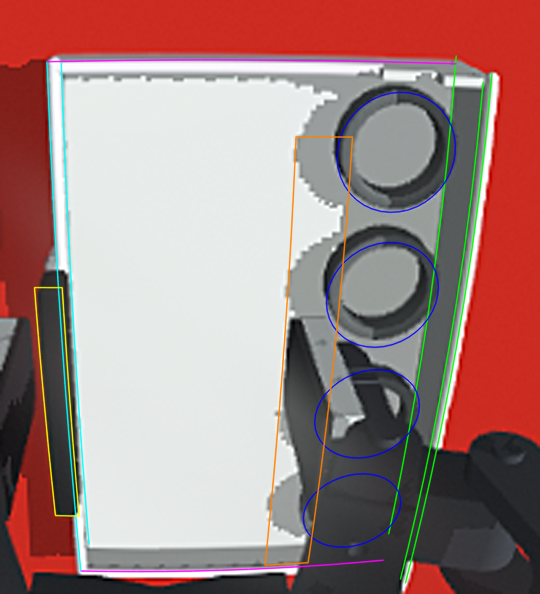

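```bash
python3 -m crank '[0,0,0,20,0, 0,4,-40,40,-0.004, 0,8,-85,40,-0.008, 0,12,-130,40,-0.012, 0,16,-175,40,-0.016, 0,20,-220,40,-0.02, 0,24,-265,40,-0.026, 0,30,-310,40,-0.032, 0,35,-355,40,-0.038, 0,38,-390,40,-0.042]'
python3 -m crank '[0,1.5,-21,0,0, 0,1.5,-21,-20,0, 0,1.5,-21,-40,0, 0,1.5,-21,-60,0, 0,1.5,-21,-70,0, 0,1.5,-21,-70,0]'
python3 - <<'E'
from h import *
st=manip.sense();print(st['tcp_pos'],st['force'],st['tool_rot'])
for n in ['scene','side','wrist']:
    s=snap(n,n+'16'); np.savez(n+'16.npz',**s)
a=cv2.imread('pics/scene16.png')[130:250,190:330];b=cv2.imread('pics/side16.png')[140:290,190:340]
cv2.imwrite('pics/c15.png',np.hstack([cv2.resize(x,(390,360),interpolation=cv2.INTER_CUBIC) for x in (a,b)]))
E
```

```text
t: 21.6
tcp_pos: [0.542, 0.0093, 0.1633]
tool_rot: [-0.531, -0.467, 0.532, -0.466]
force: [-0.2, -1.1, -2.6]
finger_gap: 0.279
t: 22.35
tcp_pos: [0.5433, -0.0098, 0.0935]
tool_rot: [-0.53, -0.468, 0.532, -0.466]
force: [0.7, 0.5, -1.7]
finger_gap: 0.28
[ 0.54329901 -0.00975742  0.0935255 ] [ 0.70198455  0.47465181 -1.67748724] [-0.53030348 -0.46788358  0.53157812 -0.46614147]
```

View pics/c15.png

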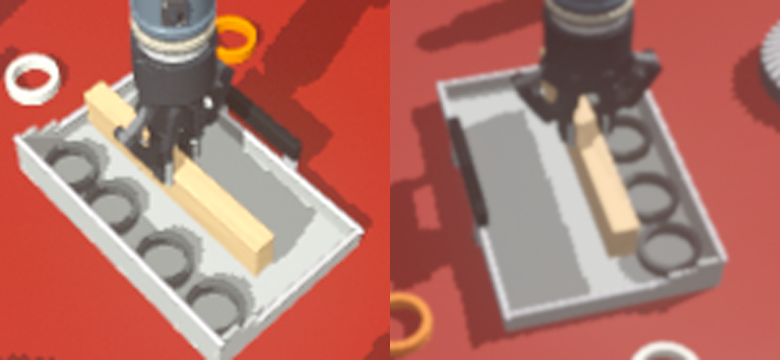

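View pics/wrist16.png

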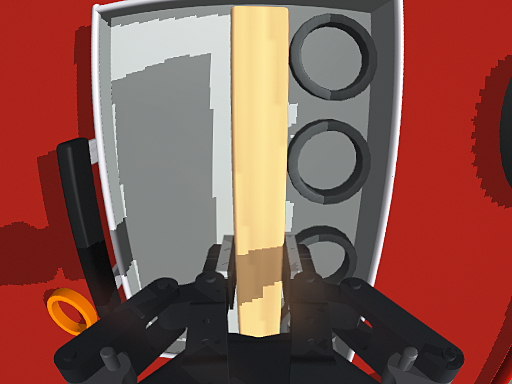

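```bash
python3 - <<'E'
from h import *
w=dict(np.load('wrist16.npz')); st=manip.sense(); t=st['tcp_pos']*1e3
Y=R.from_quat(st['tool_rot']).as_matrix()[:,1]; Y=Y*np.sign(Y[0]); yaw=np.arctan2(Y[1],Y[0]); print('yaw',yaw)
e=np.array([np.cos(yaw),np.sin(yaw)]); f=np.array([-e[1],e[0]])
def rel(u,v,z): p=onz(w,u,v,z,True)[:2]*1e3-t[:2]; return (p@e).round(1),(p@f).round(1)
for n,u,v,z in [('cupA back',290,57,.02),('cupA front',376,57,.02),('cupB back',287,161,.02),('cupB front',369,161,.02),('batten L',231,10,.083),('batten R',288,10,.083),('batL2',235,200,.083),('batR2',286,200,.083),('fence top in a',398,10,.046),('fence in b',391,160,.046),('fence in c',384,230,.046),('backwall top out',94,10,.024),('backwall2',103,160,.024),('back floor',107,30,.004)]: print(n,rel(u,v,z))
c=w['img'][0:300,80:420,::-1]; cv2.imwrite('pics/c16.png',cv2.resize(c,None,fx=2,fy=2,interpolation=cv2.INTER_CUBIC))
E
```

```text
yaw -0.12786027993194501
cupA back (np.float64(19.9), np.float64(106.6))
cupA front (np.float64(78.5), np.float64(110.9))
cupB back (np.float64(18.8), np.float64(37.4))
cupB front (np.float64(77.4), np.float64(38.2))
batten L (np.float64(-12.2), np.float64(121.0))
batten R (np.float64(12.5), np.float64(121.0))
batL2 (np.float64(-11.6), np.float64(33.6))
batR2 (np.float64(12.6), np.float64(33.5))
fence top in a (np.float64(83.0), np.float64(139.1))
fence in b (np.float64(82.0), np.float64(45.3))
fence in c (np.float64(84.3), np.float64(-3.0))
backwall top out (np.float64(-114.6), np.float64(150.8))
backwall2 (np.float64(-112.6), np.float64(41.3))
back floor (np.float64(-114.1), np.float64(138.7))
```

View pics/c16.png

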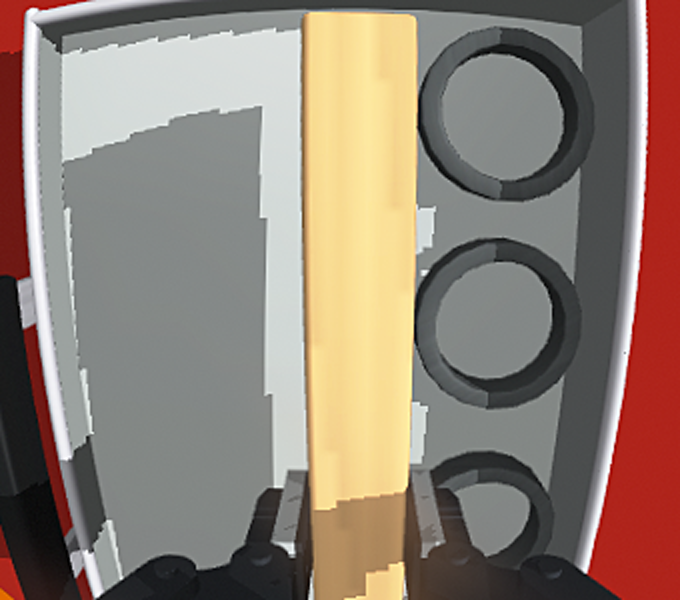

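```bash
python3 -m crank '[0,1,0,-10,0, 0,1,0,-20,0, 0,1,0,-27,0, 0,1,0,-30,0, 0,1,0,-30,0]'
python3 - <<'E'
from h import *
st=manip.sense();print(st['tcp_pos'],st['force'],st['ft_torque'])
for n in ['scene','side','wrist']:
    s=snap(n,n+'17'); np.savez(n+'17.npz',**s)
a=cv2.imread('pics/scene17.png')[130:250,190:330];b=cv2.imread('pics/wrist17.png')[0:300,80:420]
cv2.imwrite('pics/c17.png',np.hstack([cv2.resize(x,(390,360),interpolation=cv2.INTER_CUBIC) for x in (a,b)]))
E
```

```text
t: 23.12
tcp_pos: [0.545, -0.0099, 0.0645]
tool_rot: [-0.531, -0.467, 0.531, -0.467]
force: [-0.1, 0.6, -2.1]
finger_gap: 0.28
[ 0.54504502 -0.0099365   0.06446063] [-0.0502874   0.62721989 -2.14603267] [-0.0001158  -0.02466131  0.00232473]
```

View pics/c17.png

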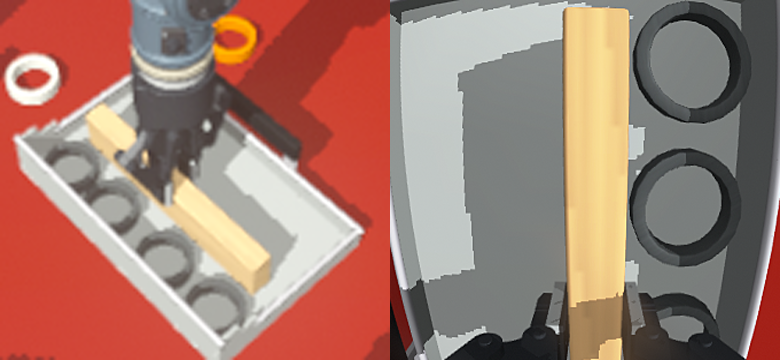

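```bash
python3 -m crank '[0,1,0,0,0, 0,2,-0.3,-1,0, 0,3,-0.4,-2,0, 0,3.5,-0.5,-2.5,0, 0,4,-0.5,-3,0, 0,4,-0.5,-3,0]'
python3 - <<'E'
from h import *
st=manip.sense();t=st['tcp_pos']*1e3
w=snap('wrist','wrist18');sc=snap('scene','scene18')
Y=R.from_quat(st['tool_rot']).as_matrix()[:,1]; Y=Y*np.sign(Y[0]); yaw=np.arctan2(Y[1],Y[0]); print('yaw',yaw)
a=sc['img'][130:250,190:330,::-1];b=w['img'][0:300,80:420,::-1]
cv2.imwrite('pics/c18.png',cv2.resize(b,None,fx=2,fy=2,interpolation=cv2.INTER_CUBIC))
np.savez('wrist18.npz',**w)
E
```

```text
t: 24.02
tcp_pos: [0.5492, -0.0105, 0.0618]
tool_rot: [-0.531, -0.467, 0.531, -0.467]
force: [0.6, -0.3, -1.5]
finger_gap: 0.28
yaw -0.12798747426926124
```

View pics/c18.png

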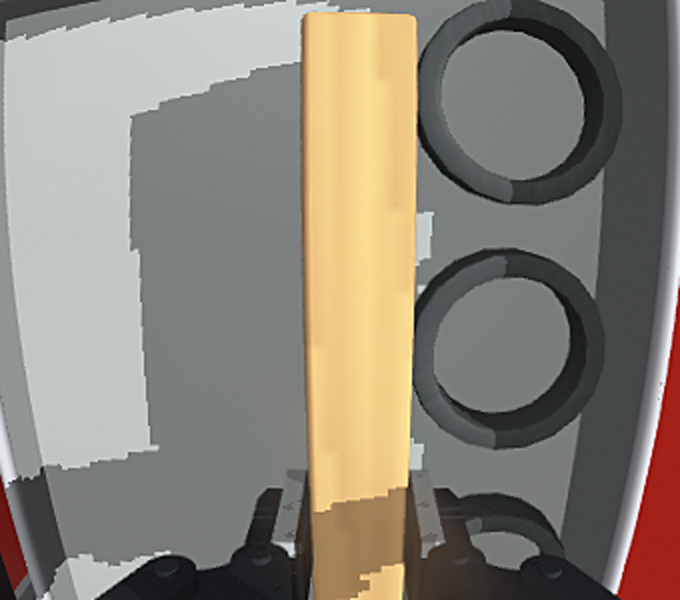

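```bash
python3 - <<'E'
from h import *
w=dict(np.load('wrist18.npz')); st=manip.sense(); t=st['tcp_pos']*1e3; print(t)
yaw=-.128
e=np.array([np.cos(yaw),np.sin(yaw)]); f=np.array([-e[1],e[0]])
def rel(u,v,z): p=onz(w,u,v,z,True)[:2]*1e3-t[:2]; return (p@e).round(1),(p@f).round(1)
for n,u,v,z in [('A front',391,50,.02),('A bk',290,50,.02),('B front',382.5,172,.02),('B bk',286.5,172,.02),('A hole L',80+441/2,50,.02),('A hole R',80+586/2,50,.02),('bat R',80+416/2,10,.051),('bat R',80+411/2,150,.051)]: print(n,rel(u,v,z))
E
```

```text
[549.15306145 -10.43972928  61.80253831]
A front (np.float64(74.7), np.float64(111.5))
A bk (np.float64(16.6), np.float64(106.6))
B front (np.float64(73.9), np.float64(39.4))
B bk (np.float64(15.7), np.float64(38.9))
A hole L (np.float64(22.3), np.float64(106.8))
A hole R (np.float64(63.4), np.float64(110.1))
bat R (np.float64(12.6), np.float64(120.6))
bat R (np.float64(11.9), np.float64(57.8))
```

```bash
python3 -m crank '[0,1,-0.1,0,0, 0,2,-0.3,0,0, 0,2.5,-0.3,0,0, 0,2.5,-0.3,0,0]'
python3 -m crank '[0,0,0,-1,0, 0,0,0,-1.5,0, 0,0,0,-2,0, 0,0,0,-2,0]'
python3 - <<'E'
from h import *
st=manip.sense();t=st['tcp_pos']*1e3;print(t,st['force'],st['ft_torque'])
for n in ['scene','side','wrist']:
    s=snap(n,n+'19'); np.savez(n+'19.npz',**s)
a=cv2.imread('pics/scene19.png')[140:250,190:320];b=cv2.imread('pics/wrist19.png')[0:300,80:420]
cv2.imwrite('pics/c19.png',np.hstack([cv2.resize(x,(390,360),interpolation=cv2.INTER_CUBIC) for x in (a,b)]))
E
```

```text
t: 24.62
tcp_pos: [0.5514, -0.0107, 0.0617]
tool_rot: [-0.531, -0.467, 0.531, -0.467]
force: [-0.3, -0.9, -1.9]
finger_gap: 0.282
t: 25.12
tcp_pos: [0.5514, -0.0108, 0.0605]
tool_rot: [-0.531, -0.467, 0.531, -0.467]
force: [-3.8, 0.6, 5.8]
finger_gap: 0.28
[551.44225354 -10.75779071  60.47612868] [-3.80206176  0.57098985  5.79417969] [-0.026682    0.48123003 -0.16007829]
```

View pics/c19.png

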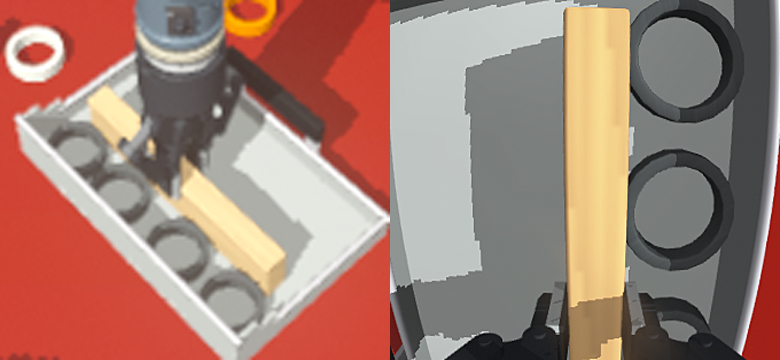

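```bash
python3 -m crank '[0.32,0,0,0.5,0, 0.4,0,0,1,0, 0.5,0,0,1,0, 0.6,0,0,1,0, 0.6,0,0,1,0, 0.6,0,0,20,0, 0.6,0,0,60,0, 0.6,-20,0,110,0, 0.6,-40,-30,160,0, 0.6,-40,-30,160,0]'
python3 - <<'E'
from h import *
st=manip.sense();print(st['tcp_pos'])
for n in ['scene','side','wrist']:
    s=snap(n,n+'20'); np.savez(n+'20.npz',**s)
a=cv2.imread('pics/scene20.png')[130:250,190:330];b=cv2.imread('pics/side20.png')[140:290,190:340]
cv2.imwrite('pics/c20.png',np.hstack([cv2.resize(x,(390,360),interpolation=cv2.INTER_CUBIC) for x in (a,b)]))
E
```

```text
t: 26.52
tcp_pos: [0.5129, -0.0424, 0.2235]
tool_rot: [0.533, 0.464, -0.53, 0.469]
force: [0.3, -0.2, -0.8]
finger_gap: 0.602
[ 0.51294378 -0.04241357  0.22353146]
```

View pics/c20.png

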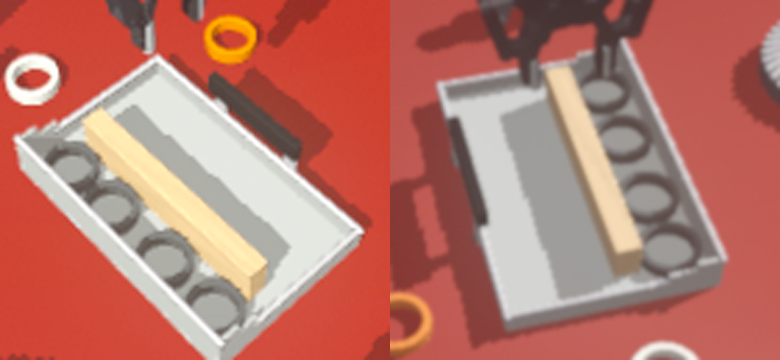

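View pics/wrist20.png

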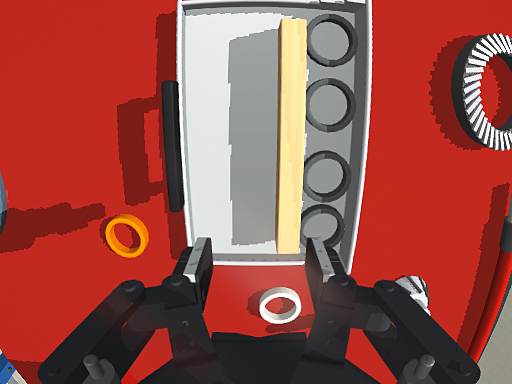

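```bash
python3 - <<'E'
from ov import *
w=dict(np.load('wrist20.npz'));sc=dict(np.load('scene20.npz'))
c=cv2.resize(w['img'][0:270,170:380,::-1],None,fx=2.2,fy=2.2,interpolation=cv2.INTER_CUBIC);cv2.imwrite('pics/c21.png',c)
P=cloud(sc);im=sc['img'].astype(int)
m=(im[...,0]>170)&(im[...,0]-im[...,2]>40)&(im[...,1]>140)&(P[...,2]>.042)&(P[...,2]<.056)&(P[...,0]>.48)&(P[...,0]<.62)&(abs(P[...,1])<.16)
(r)=cv2.minAreaRect((P[m][:,:2]*1e3).astype(np.float32));print(m.sum(),np.median(P[m][:,2]),r)
o=np.array([527.8,-9.6]);e=np.array([.9916,-.128]);f=np.array([.128,.9916]);d=np.array(r[0])-o;print('tray xy (scene)',d@e,d@f)
def tr(u,v,z): d=onz(w,u,v,z,True)[:2]*1e3-o; return (d@e).round(1),(d@f).round(1)
for n,u,v,z in [('bat +y R',306.5,19,.049),('bat -y R',299.5,252,.049),('cup',357,40,.02),('cup',355,105,.02),('cup',350,176,.02),('wall +y out',186,0,.024),('wall -y out',187,265,.024)]: print(n,tr(u,v,z))
E
```

```text
702 0.04842864537989794 ((549.807861328125, -11.547317504882812), (250.3209228515625, 27.158096313476562), 82.54428100585938)
tray xy (scene) 22.072251933593794 0.8860462121582084
bat +y R (np.float64(34.5), np.float64(124.1))
bat -y R (np.float64(34.6), np.float64(-124.5))
cup (np.float64(95.2), np.float64(112.2))
cup (np.float64(94.3), np.float64(39.0))
cup (np.float64(93.9), np.float64(-42.7))
wall +y out (np.float64(-88.3), np.float64(155.0))
wall -y out (np.float64(-104.2), np.float64(-160.0))
```

View pics/c21.png

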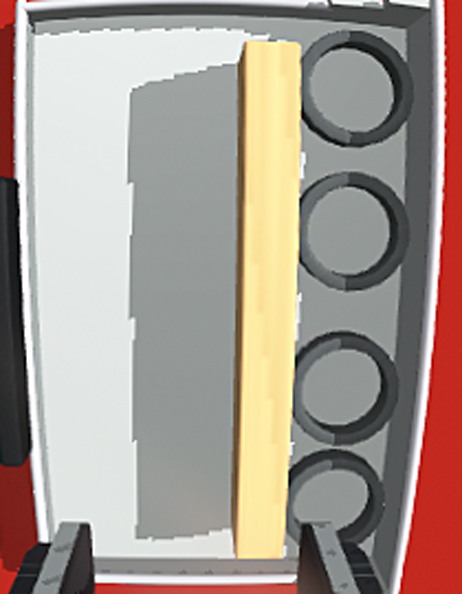

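```bash
python3 -c "
from station import workorder,manip
s=manip.sense();print(s['t'],abs(s['qd']).max());print(workorder.sign_off())"
```

```text
26.675 0.027415516999364252
the job is handed in; nothing more can be done
None
```

The job is done and handed in at about 27 s. The tray was tipped, the four cups are in a row against the fence, and the batten stands behind them. I left the tin, spray can, pinion and the orange and white rings alone.

- **First lift:** My first grip on the bar was too deep, and the tray came up almost flat. The fence was about 19 mm off the bench at only 4° of tilt. I set it back down before any cup moved.
- **Tipping:** I regripped only the top of the bar at 20 N, so it could turn between the pads. I tipped the tray about its fence edge to a little over 30°, and all four cups slid to the fence. I lowered it slowly, and the depth images then showed the floor flat to within their error (about 0.3°).
- **Batten:** I gripped the batten by its upper half and set it down behind the row, then released it.
- **Last checks:** The last measurement put the batten's centre at about x = +22 mm, y = +1 mm in the tray frame. Its top was at 48.4 mm and it was parallel to the fence. The front edges of the three cups measured were at x = 94–95 mm, level with the fence's inner face at 95 mm. The fourth was checked only by eye.
- **Disagreement:** The views differed by about 2–4 mm on the tray's position (most at the grip bar), so the gap between batten and cups is only known to about 2 mm.

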